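# Tap two pressing blocks home against hidden stops

### The job

Pick up the loose wooden sanding block and use it as a tapping block: with its end, gently nudge both pine work blocks along their lanes, in under the metal hood of the jig, until each is fully home against the stop hidden inside (the two stops may lie at different depths). Never touch the work blocks with the gripper, do not shoot or ram them, and leave the tape roll, the weight, the spool and the mug beside the jig alone. Then lay the sanding block flat on the bench, clear of the jig, and let go.

Things in the scene. Friction and masses are not known exactly. Their poses are not given: they have to be found in the camera images.
- jig: plywood deck 320 (x) by 240 (y), 12 thick, fixed on the bench. Origin at the centre of its underside; x runs along the lanes, away from the robot, y to the left. Two lanes at y = +60 and -60 mm, 66 wide (too tight for the tapping block, which need not enter), between wooden strips 11 thick that begin at x = 0 and stand 14 over the deck; the deck in front of them is open and flat.
- hood_mouth (a point): middle of the front edge of the roof of the aluminium hood that covers both lanes from here (jig x = +17 mm) to the back (jig x = +166 mm). The roof is 200 wide (y); its underside is 60 and its top 66 mm above the bench. Fixed to the jig.
- block_left: left work block: plain pine, 120 long, 60 wide, 42 high. Origin at the centre of its underside; its own y axis runs along its length and points along jig +x, z up. Lies on the deck in the left lane (jig y = +60 mm), its far end about 23 to 43 mm inside the hood. Slides easily on the waxed deck (about 0.5 to 2 N, more if skewed in the 66 mm lane); 25 to 75 mm to travel to its stop.
- block_right: right work block: plain pine, 120 long, 60 wide, 42 high. Origin at the centre of its underside; its own y axis runs along its length and points along jig +x, z up. Lies on the deck in the right lane (jig y = -60 mm), its far end about 23 to 43 mm inside the hood. Slides easily on the waxed deck (about 0.5 to 2 N, more if skewed in the 66 mm lane); 25 to 75 mm to travel to its stop.
- plunger_left (a joint): left lane's tell-tale, m: 10 mm steel rod; its nose stands 12 mm out of the fixed stop face hidden under the hood, its tail out of the hood's back. 0 = untouched; grows as the block drives it, 0.012 when the block meets the stop. Spring under 0.3 N, cannot shift the block. The stop face is 85 to 115 mm ahead (+x) of the jig origin, different in each lane and run.
- plunger_right (a joint): right lane's tell-tale, m: 10 mm steel rod; its nose stands 12 mm out of the fixed stop face hidden under the hood, its tail out of the hood's back. 0 = untouched; grows as the block drives it, 0.012 when the block meets the stop. Spring under 0.3 N, cannot shift the block. The stop face is 85 to 115 mm ahead (+x) of the jig origin, different in each lane and run.
- tapping_block: brown wooden sanding block used as the tapping block: 111 long, 65 wide, 34 high, 0.12 kg, lying flat on the bench. Origin at the centre of its underside; its own y axis runs along its length (flat ends at y = -55 and +56 mm), x across the 65 mm. It lies in any one of four places beside the jig, the tape roll, weight and spool in the other three.
- tape_roll: brown tape roll lying flat, 93 across, 38 high. Bystander. Origin at the centre of its underside.
- weight: dark cast weight, 50 x 66, 59 high, with a pale knob on top. Bystander. Origin at the centre of its underside.
- mug: red and white mug, upright, 90 across, 129 with its handle, 104 high, close beside the left side of the hood. Bystander. Origin at the centre of its underside.
- spool: upright wooden thread spool, 45 across, 59 high. Bystander. Origin at the centre of its underside.
Mind the look-alikes: they are no part of the job. Leave any blue, turquoise or yellow look-alike of the tapping_block alone.

How it is judged:
On the way, in this order (a step that is already met when the one before it is completed fails the run):
1. the sanding block is picked up (height (world z) of tapping_block above 0.015 m), for 0.2 s.
2. one work block is home against its stop (value of joint any of plunger_left, plunger_right above 0.0095 m), for 0.2 s.
3. both work blocks are home against their stops (value of joint each of plunger_left, plunger_right above 0.0095 m), for 0.2 s.
At the end, for the whole second after the job is handed in: Both work blocks lie flat and at rest on the deck with their far ends within 2.5 mm of the hidden stop faces (both plungers pressed to at least 9.5 of 12 mm); the sanding block lies flat and at rest on the bench, its centre outside a 400 x 320 mm rectangle about the jig, released (all of step 3 and z of each of block_left, block_right in the frame of jig below 0.016 m and angle between each of block_left, block_right's own z axis and vertical below 0.06 rad and linear speed of each of block_left, block_right, tapping_block below 0.01 m/s and height (world z) of tapping_block below 0.006 m and angle between tapping_block's own z axis and vertical below 0.1 rad and not (x of tapping_block in the frame of jig between -0.2 and 0.2 m and y of tapping_block in the frame of jig between -0.16 and 0.16 m)); the robot touches nothing.
It fails at once if the gripper or arm touches a work block (contact force between any of the fingers, the arm and block_left above 1 N or contact force between any of the fingers, the arm and block_right above 1 N).
It fails at once if a work block is shot along faster than 0.25 m/s (linear speed of any of block_left, block_right above 0.25 m/s).
It fails at once if a work block is rammed: pushed with more than 45 N (contact force between tapping_block and block_left above 45 N or contact force between tapping_block and block_right above 45 N).
It fails at once if the tape roll, weight, spool or mug is moved more than 20 mm or tipped (distance of any of tape_roll, weight, spool, mug from where it was at the start of the episode above 0.02 m or angle between any of tape_roll, weight, spool, mug's own z axis and vertical above 0.3 rad).
It also fails if it takes over 64 s, if anything falls off the work surface, if the arm or the gripper's body presses on something with over 40 N, if the wrist force passes 120 N, or if a joint passes its speed limit or range.

### The arm

A 6-joint arm with a two-finger parallel gripper is mounted at the origin on the work surface; the furniture and walls round the work are solid. World frame = base frame: x ahead of the robot, y to its left, z up, the work surface at z = 0. Lengths are in m, angles in rad, forces in N, time in s.
With the tool pointing down it reaches from about 0.3 to 0.95 m from the base axis. Payload 3.1 kg.
Tool frame: the origin (TCP) lies on the centre line of the jaws, within the pads' length; the fingertips stand 22 mm ahead of it and the grasp point (between the pads) lies 3 mm ahead of it; z points along the fingers, x is the direction in which the jaws open and shut, and the axes are right-handed (so a half turn about z gives the same grasp; the last joint's range is limited). The gripper opens to 85 mm and grips with 20 to 120 N. Pads are 22 mm wide; open, the fingers measure 114 mm over their backs; the gripper's body (76 mm by 85 mm) begins 54 mm behind the grasp point. The pads swing forward as they close: fully open they stand 13 mm farther back than shut.
Start: joints at [1.175, 0.308, 1.634, -0, 1.2, -0.07], TCP at [0.2, 0.592, 0.229] pointing down, gripper open.
Joint ranges: [-3.06, 3.06], [-0.79, 1.96], [0.05, 2.63], [-1.19, 4.34], [0.05, 2.64], [-2.94, 2.94]. Speed limits (rad/s): [2.79, 2.79, 3.14, 3.14, 3.14, 3.14].

### API

Orientations are given as a rotation vector (axis times angle).
In Python, from station import arm gives the robot as it stands.
- The arm moves only by the shell command python3 -m pendant 'ROWS' [OPENING] [FORCE]. ROWS is JSON, a list of rows, each a list of 4 numbers: the shift along the tool's x, y, z in cm, then the turn about the tool's z in rad. A call has 1 to 10 rows; each row shifts and turns the commanded pose from where the row before left it, along the tool's axes as they then stand; what a row does not reach is not made up. A row lasts 1/8 s, in which the tool goes at most 62.5 mm and 10.7 degrees, less where a joint would pass 70% of its speed; a pose out of reach is approached as far as the arm can. A call with a gripper value outside its range is refused whole. OPENING is the finger opening in cm, from 0 to 8.54, set as the call begins (- or left out, the last holds). The fingers move at their own pace and stop on an object; FORCE is the grip in N (left out, the last holds). Time passes only in rows, so rows that do not move let the fingers close. It gives the time, the measured TCP pose, the force and the opening at its end, in the units of the state.
- arm.get_state(): the state, without advancing time (a new reading comes with each control period).
- arm.capture(name): name is "scene" or "top" or "wrist"; returns the picture (420x560x3 uint8, blue, green, red); there is no depth.
- arm.camera_params(name): a dict with "fx", "fy", "cx", "cy" (pixels), "T" (4x4, takes a point from camera to world coordinates); the wrist camera has in their place "T_tool_cam" (4x4, takes a point from camera to tool coordinates, whose origin is the TCP and whose axes are the tool frame's). Camera axes: x right, y up, looking along -z (the intrinsics and any distortion apply to the point x, -y, -z); pixel columns grow to the right and rows downward; lengths in m; the calibration is good to about 2 mm. A picture is of the moment at which its call begins: read the wrist's pose just before it. camera_params takes no time and is no camera call.
- arm.close_job(): hands the job in, once; it reports no verdict.
Trained networks look in the newest picture that a camera, given by its name, has taken for a name from the list of things; names that differ only in an ending like _2 or _b are one class to them, and where a whole thing is asked for, a point or a joint stands for the part that bears it (a point fixed in the world has none). Each returns a list of dicts, best first, with "conf" (0 to 1); they miss things now and then, are a little off and sometimes report something else, mostly with a low value. They report only what shows in the picture. A call takes as long as a camera call. They do not tell look-alikes from the thing itself.
- arm.boxes_of(camera, name): "box" ([left, top, width, height] in pixels, round what is visible of it).
- arm.mark_of(camera, name): "at" ([column, row] in pixels: a listed point, or the origin of a listed thing).
The state is a dict: "t": time; "joints": joint angles; "qvel": joint speeds; "joint_torque": joint torques, N m; "tcp_pos": TCP position; "eef_rot": TCP orientation; "contact_force": force on the tool from outside, world axes, zero at the start; "ft_torque": the same for the moment, N m; "grip_width": finger opening in m.
Only numpy, scipy, OpenCV 4.12 (cv2) and the standard library are available. Lean on these libraries where they do the work, as an engineer would, in place of code of your own. Each camera call takes 0.05 s, during which the arm holds its last target.

## Working session

There is one attempt and no reset: what is moved stays moved. The work goes in short steps, Python scripts to look and compute and a shell command to move; the robot and the scene stay as the last step left them, time stands still between calls to the robot, and variables do not carry over. Pictures are saved under pics/ and viewed, and the job is handed in when it is done.

```bash
ls; mkdir -p pics; python3 - <<'E'
from station import arm
import cv2,numpy as np
s=arm.get_state(); print(s)
for n in ["scene","top","wrist"]:
    im=arm.capture(n); cv2.imwrite(f"pics/{n}0.png",im)
    print(n,arm.camera_params(n))
E
```

```text
pics
{'t': 0.0, 'joints': array([ 1.17532035e+00,  3.09026428e-01,  1.63523068e+00, -2.68824483e-06,
        1.19970209e+00, -6.97238232e-02]), 'qvel': array([-0.00042901,  0.00052731, -0.00237599,  0.00027231, -0.00122409,
        0.00021328]), 'joint_torque': array([ 1.31454763e-03, -4.15253019e+01, -2.76669717e+01,  8.80698599e-05,
        1.02561578e-02,  5.32182618e-07]), 'tcp_pos': array([0.19972462, 0.5913283 , 0.22751273]), 'eef_rot': array([ 2.55124928,  1.83109317, -0.00316038]), 'contact_force': array([-0.79968605,  0.89796038, -0.22815666]), 'ft_torque': array([-0.01704655, -0.01660583,  0.01053804]), 'grip_width': 0.0851438726310163}
scene {'fx': 429.1960651374358, 'fy': 429.1960651374358, 'cx': 280.06008013262965, 'cy': 210.45275867958355, 'T': array([[ 0.6613504 ,  0.52845199, -0.5323102 , -0.1712345 ],
       [-0.74996472,  0.47815565, -0.45707778, -0.75280165],
       [ 0.01298347,  0.70150244,  0.71254878,  1.03149477],
       [ 0.        ,  0.        ,  0.        ,  1.        ]])}
top {'fx': 389.3140114881672, 'fy': 389.3140114881672, 'cx': 282.35124328110726, 'cy': 209.5325131694778, 'T': array([[ 0.0238835 ,  0.98259496, -0.18421923,  0.28888018],
       [-0.99959936,  0.02627145,  0.01053237, -0.15091484],
       [ 0.01518876,  0.18389387,  0.98282875,  1.38676502],
       [ 0.        ,  0.        ,  0.        ,  1.        ]])}
wrist {'fx': 292.4655271911954, 'fy': 292.4655271911954, 'cx': 275.71650884614183, 'cy': 210.1869700991681, 'T_tool_cam': array([[ 9.99999243e-01,  1.03305998e-03,  6.68013936e-04,
        -6.57299435e-04],
       [ 1.19445613e-03, -9.45302839e-01, -3.26191839e-01,
        -8.41947589e-02],
       [ 2.94499734e-04,  3.26192390e-01, -9.45303358e-01,
        -1.45984978e-01],
       [ 0.00000000e+00,  0.00000000e+00,  0.00000000e+00,
         1.00000000e+00]])}
```

View pics/scene0.png

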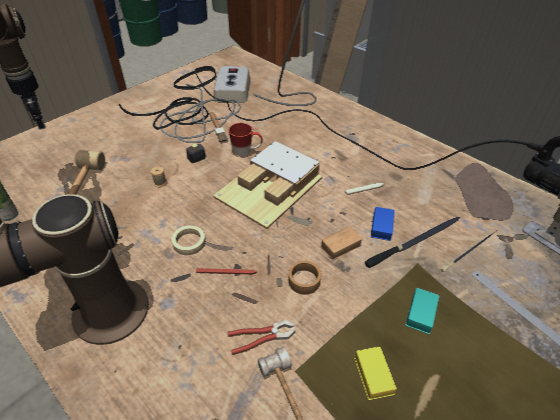

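View pics/top0.png

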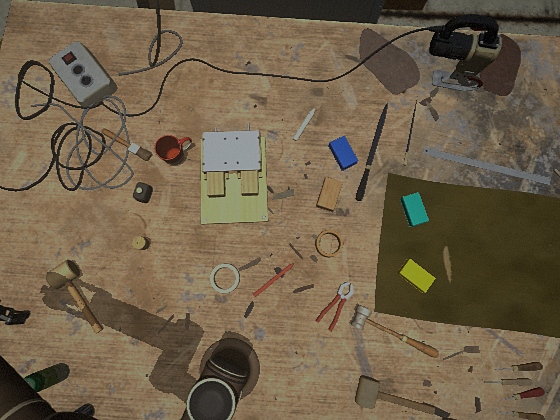

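View pics/wrist0.png

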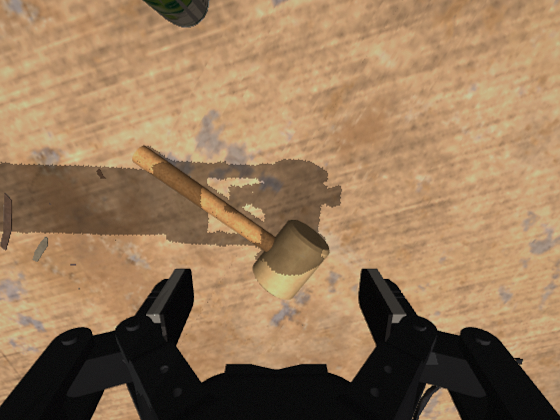

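The top view shows the brown sanding block at (329,194). The blue (343,153), turquoise (415,209) and yellow (417,276) ones are look-alikes. The jig is at about (235,180), the mug at (170,148), the weight at (143,192), the spool at (140,242) and the brown tape roll at (328,243). Next I'll localise them and crop the candidate.

```bash
cat > h.py <<'E'
import numpy as np
from station import arm
from scipy.spatial.transform import Rotation as R
def pix2plane(cam,uv,z,T=None):
    p=arm.camera_params(cam)
    if T is None: T=p["T"] if "T" in p else None
    d=np.array([(uv[0]-p["cx"])/p["fx"],-(uv[1]-p["cy"])/p["fy"],-1.])
    d=T[:3,:3]@d; o=T[:3,3]
    return o+d*(z-o[2])/d[2]
def proj(cam,P,T=None):
    p=arm.camera_params(cam)
    if T is None: T=p["T"]
    P=np.atleast_2d(P); q=(P-T[:3,3])@T[:3,:3]
    return np.c_[p["cx"]+p["fx"]*q[:,0]/-q[:,2], p["cy"]-p["fy"]*q[:,1]/-q[:,2]]
def wristT(s):
    M=np.eye(4);M[:3,:3]=R.from_rotvec(s["eef_rot"]).as_matrix();M[:3,3]=s["tcp_pos"]
    return M@arm.camera_params("wrist")["T_tool_cam"]
E
python3 - <<'E'
from h import *
import cv2
zs=dict(jig=0,hood_mouth=.066,block_left=.012,block_right=.012,tapping_block=0,tape_roll=0,weight=0,mug=0,spool=0)
for c in ["top","scene"]:
    for n,z in zs.items():
        r=arm.mark_of(c,n)
        print(c,n,[(np.round(a["at"],1).tolist(),round(a["conf"],2),np.round(pix2plane(c,a["at"],z)[:2],3).tolist()) for a in r[:3]])
a=cv2.imread("pics/top0.png")
cv2.imwrite("pics/topc.png",cv2.resize(a[110:290,120:380],None,fx=3,fy=3,interpolation=cv2.INTER_CUBIC))
a=cv2.imread("pics/scene0.png")
cv2.imwrite("pics/scenec.png",cv2.resize(a[110:300,190:410],None,fx=3,fy=3,interpolation=cv2.INTER_CUBIC))
print(arm.get_state()["t"])
E
```

```text
top jig [([233.8, 176.8], 0.78, [0.666, 0.016])]
top hood_mouth [([230.2, 172.7], 0.94, [0.663, 0.021])]
top block_left [([215.1, 182.4], 0.87, [0.64, 0.081])]
top block_right []
top tapping_block [([411.7, 273.1], 0.88, [0.333, -0.628]), ([341.6, 157.1], 0.85, [0.753, -0.382]), ([325.5, 193.6], 0.84, [0.612, -0.322])]
top tape_roll [([332.1, 246.2], 0.78, [0.42, -0.346]), ([178.2, 154.2], 0.44, [0.747, 0.225])]
top weight [([141.8, 194.3], 0.62, [0.591, 0.346]), ([234.7, 173.3], 0.61, [0.68, 0.013])]
top mug [([175.6, 155.7], 0.59, [0.741, 0.234])]
top spool [([143.1, 245.2], 0.54, [0.407, 0.325])]
scene jig [([266.7, 188.4], 0.86, [0.65, 0.017]), ([281.5, 193.5], 0.61, [0.665, -0.04])]
scene hood_mouth [([271.5, 170.0], 0.7, [0.678, 0.019])]
scene block_left [([252.5, 176.3], 0.77, [0.653, 0.09])]
scene block_right [([281.8, 191.2], 0.95, [0.665, -0.041])]
scene tapping_block [([340.0, 245.5], 0.89, [0.61, -0.332]), ([421.8, 312.5], 0.87, [0.566, -0.64]), ([369.3, 372.3], 0.83, [0.327, -0.625])]
scene tape_roll [([306.7, 283.2], 0.82, [0.43, -0.344])]
scene weight [([192.3, 154.0], 0.73, [0.601, 0.362])]
scene mug [([244.3, 151.6], 0.7, [0.747, 0.225]), ([306.5, 280.5], 0.64, [0.437, -0.337])]
scene spool [([158.3, 183.5], 0.58, [0.409, 0.321])]
1.05
```

View pics/topc.png

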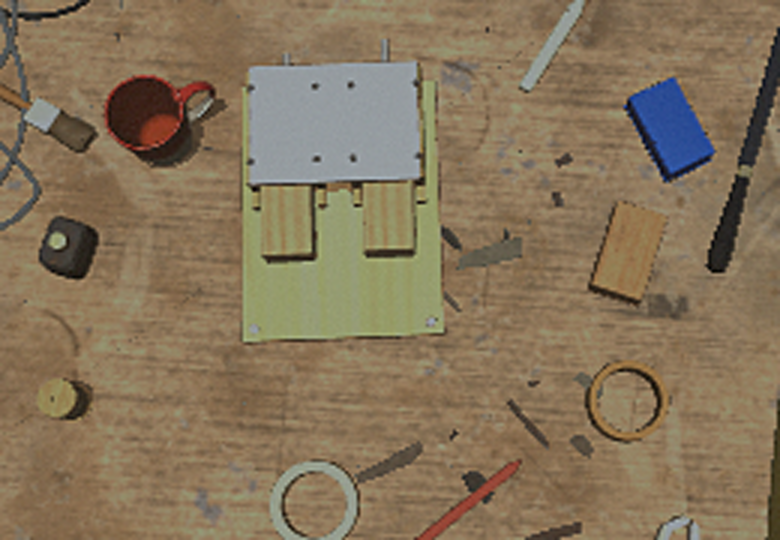

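View pics/scenec.png

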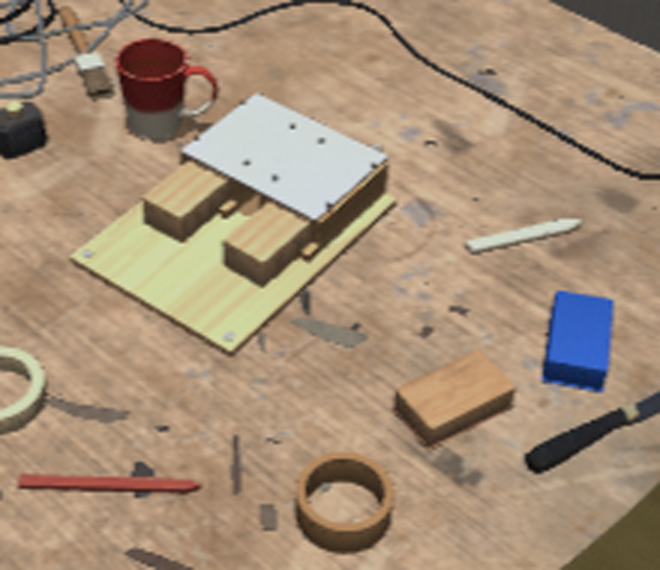

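The crops confirm it. The plain brown wooden block at top (328,194) / scene (341,242) is the sanding block. The blue, turquoise and yellow ones are painted look-alikes. Next I'll fit exact poses.

```bash
python3 - <<'E'
import cv2
a=cv2.imread("pics/top0.png")
def crop(im,x0,y0,w,h,f,o):
    cv2.imwrite(o,cv2.resize(im[y0:y0+h,x0:x0+w],None,fx=f,fy=f,interpolation=cv2.INTER_CUBIC))
crop(a,195,115,80,115,5,"pics/jt.png")
crop(a,310,170,40,50,12,"pics/bt.png")
b=cv2.imread("pics/scene0.png")
crop(b,210,135,115,95,6,"pics/js.png")
crop(b,315,220,55,45,12,"pics/bs.png")
E
```

```text
(no output)
```

View pics/jt.png

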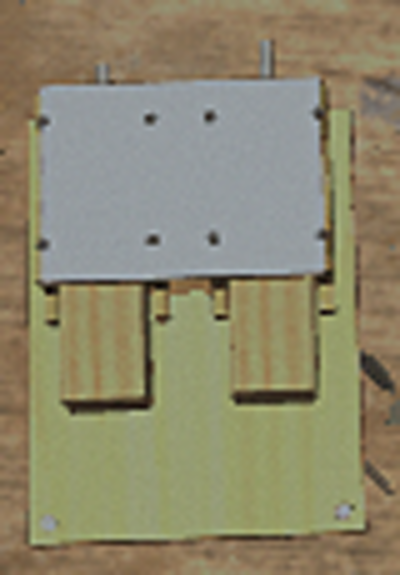

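View pics/bt.png

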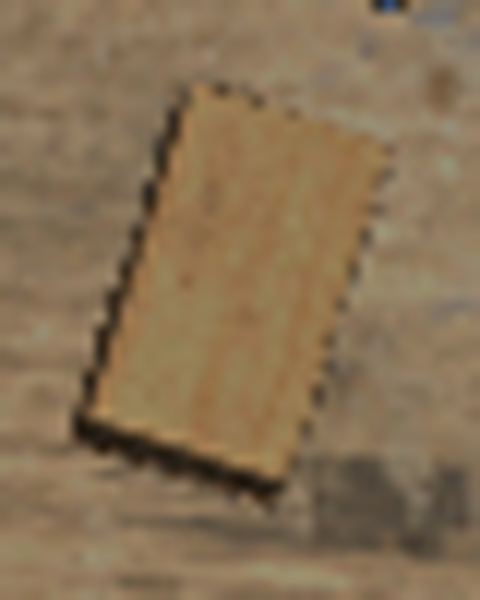

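View pics/js.png

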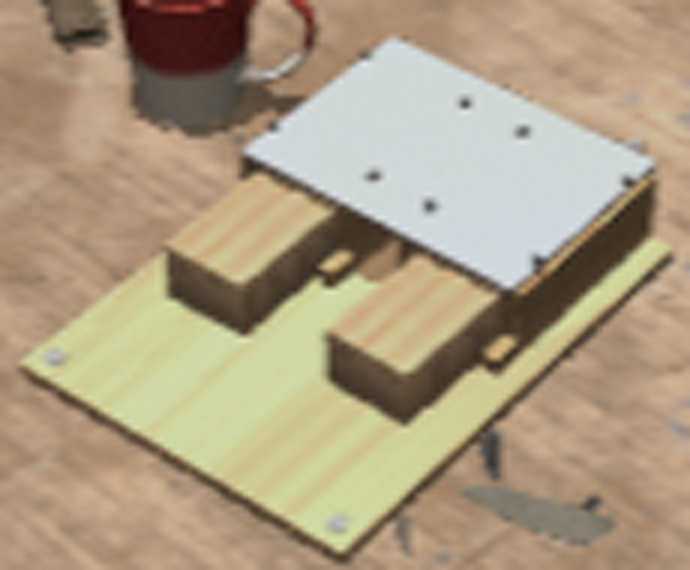

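View pics/bs.png

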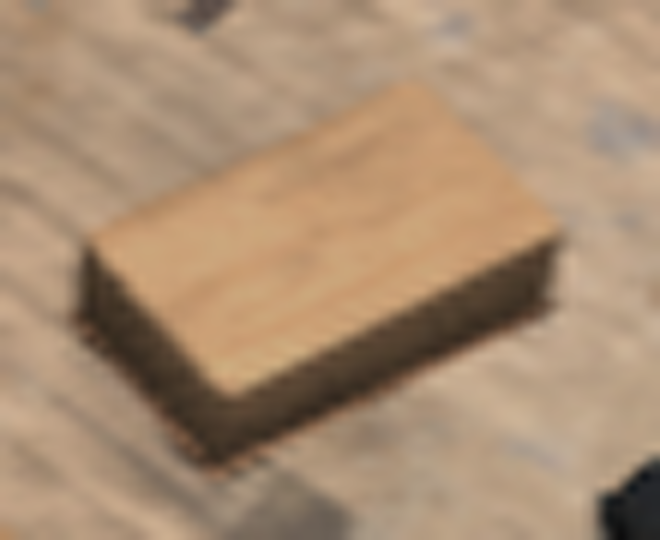

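```bash
cat > fit.py <<'E'
from h import *
from scipy.optimize import least_squares
def P(l,f,o): return (np.array(l,float)+.5)/f-.5+np.array(o)
jt=P([(31,545),(364,528),(40,283),(327,274),(40,88),(322,80)],5,(195,115))
jtm=np.array([(-.16,.12,.012),(-.16,-.12,.012),(.017,.1,.066),(.017,-.1,.066),(.166,.1,.066),(.166,-.1,.066)])
js=P([(22,365),(343,552),(672,252),(393,38),(655,165),(513,292),(245,155)],6,(210,135))
jsm=np.array([(-.16,.12,.012),(-.16,-.12,.012),(.16,-.12,.012),(.166,.1,.066),(.166,-.1,.066),(.017,-.1,.066),(.017,.1,.066)])
def W(q,m):
    c,s=np.cos(q[2]),np.sin(q[2]); return np.c_[q[0]+c*m[:,0]-s*m[:,1],q[1]+s*m[:,0]+c*m[:,1],m[:,2]]
def fit(obs,q0):
    out=[]
    for sel in [[o] for o in obs]+[obs]:
        f=lambda q:np.concatenate([(proj(c,W(q,m))-uv).ravel() for c,uv,m in sel])
        r=least_squares(f,q0,loss="soft_l1"); out.append(r.x); print(np.round(r.x,4),np.degrees(r.x[2]).round(2),"rms",np.sqrt(np.mean(f(r.x)**2)).round(2))
    return out[-1]
print("jig");J=fit([("top",jt,jtm),("scene",js,jsm)],[.66,.017,0])
bt=P([(190,85),(392,150),(290,480),(88,415)],12,(310,170))
bm=np.array([(.0555,.0325,.034),(.0555,-.0325,.034),(-.0555,-.0325,.034),(-.0555,.0325,.034)])
bs=P([(413,82),(560,232),(230,392),(90,240)],12,(315,220))
print("tap");B=fit([("top",bt,bm),("scene",bs,bm)],[.61,-.327,-.28])
def toJ(p):
    c,s=np.cos(J[2]),np.sin(J[2]);d=np.array(p)[:2]-J[:2];return np.array([c*d[0]+s*d[1],-s*d[0]+c*d[1]])
for nm,c,l,f,o in [("L","top",[(60,402),(147,402)],5,(195,115)),("R","top",[(232,397),(316,395)],5,(195,115)),("L","scene",[(167,250),(245,283)],6,(210,135)),("R","scene",[(328,340),(405,373)],6,(210,135))]:
    print(nm,c,[np.round(toJ(pix2plane(c,u,.054)),4).tolist() for u in P(l,f,o)])
E
python3 fit.py
```

```text
jig
[0.6542 0.0156 0.0664] 3.81 rms 0.59
[0.6558 0.0125 0.0673] 3.85 rms 0.54
[0.6553 0.0142 0.0674] 3.86 rms 0.67
tap
[ 0.6071 -0.3325 -0.2908] -16.66 rms 0.53
[ 0.6082 -0.3344 -0.2868] -16.43 rms 0.87
[ 0.6078 -0.3335 -0.2888] -16.55 rms 0.76
L top [[-0.066, 0.0914], [-0.0684, 0.0307]]
R top [[-0.0672, -0.0287], [-0.0682, -0.0875]]
L scene [[-0.0652, 0.084], [-0.0591, 0.0303]]
R scene [[-0.0669, -0.0368], [-0.0613, -0.0868]]
```

```bash
cat >> h.py <<'E'
def st():
    s=arm.get_state(); M=R.from_rotvec(s["eef_rot"]).as_matrix()
    print("t",round(s["t"],2),"tcp",np.round(s["tcp_pos"],4),"yhead",round(np.degrees(np.arctan2(M[1,1],M[0,1])),2),"tilt",round(np.degrees(np.arccos(-M[2,2])),2),"F",np.round(s["contact_force"],1),"w",round(s["grip_width"],4)); return s,M
def to(p,head):
    s,M=st(); d=M.T@(np.array(p)-s["tcp_pos"])*100
    print("shift cm",np.round(d,2),"turn",round(np.arctan2(M[1,1],M[0,1])-head,4))
E
python3 -c "
from h import *
to([.6078,-.3335,.15],-.2888)"
python3 -m pendant '[[-4.1,3.8,0,-0.037],[-4.1,3.8,0,0],[-4.1,3.8,0,0],[-4.1,3.8,0,0],[-4.1,3.8,0,0],[-4.1,3.8,0,0],[-4.1,3.8,0,0],[-4.1,3.8,0,0],[-4.1,3.8,0,0],[-4.1,3.8,0,0]]' 8.54
python3 -c "
from h import *
to([.6078,-.3335,.15],-.2888)"
```

```text
t 1.05 tcp [0.2001 0.5921 0.2288] yhead -18.67 tilt 0.0 F [-0.2 -0.4 -0.2] w 0.0854
shift cm [-74.64  68.25   7.88] turn -0.037
t: 2.3
tcp_pos: [0.4465, 0.0883, 0.2293]
eef_rot: [2.518, 1.878, 0.002]
contact_force: [0.7, -0.1, 1.4]
grip_width: 0.0855
t 2.3 tcp [0.4465 0.0883 0.2293] yhead -16.55 tilt 0.08 F [ 0.7 -0.1  1.4] w 0.0855
shift cm [-35.84  27.47   7.94] turn -0.0001
```

```bash
python3 -m pendant '[[-4.2,3.2,0,0],[-4.2,3.2,0,0],[-4.2,3.2,0,0],[-4.2,3.2,0.5,0],[-4.2,3.2,1,0],[-4.2,3.2,1,0],[-4.2,3.2,2,0],[-2.0,2.0,2,0],[0,0,0,0],[0,0,0,0]]'
python3 - <<'E'
from h import *
import cv2
to([.6078,-.3335,.15],-.2888)
s=arm.get_state();im=arm.capture("wrist");cv2.imwrite("pics/w1.png",im)
T=wristT(s);np.save("T1.npy",T)
print(arm.mark_of("wrist","tapping_block"))
E
```

```text
t: 3.55
tcp_pos: [0.5899, -0.2799, 0.1638]
eef_rot: [-2.517, -1.878, 0.0]
contact_force: [0.1, -0.6, -0.6]
grip_width: 0.0855
t 3.55 tcp [ 0.5899 -0.2799  0.1638] yhead -16.55 tilt 0.06 F [ 0.1 -0.6 -0.6] w 0.0855
shift cm [-4.63  3.25  1.38] turn 0.0
[{'at': [241.5, 340.9], 'conf': 0.55}]
```

View pics/w1.png

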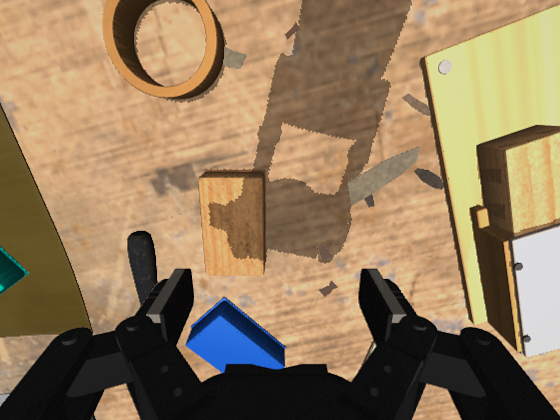

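The wrist picture shows the brown block at about x 200–265, y 170–276, upright in the frame. The tape roll is at the top (160,45) and the blue look-alike below (235,335). I'll zoom in for the corners.

```bash
python3 - <<'E'
import cv2
a=cv2.imread("pics/w1.png")
cv2.imwrite("pics/w1c.png",cv2.resize(a[160:290,185:285],None,fx=4.5,fy=4.5,interpolation=cv2.INTER_CUBIC))
E
```

```text
(no output)
```

View pics/w1c.png

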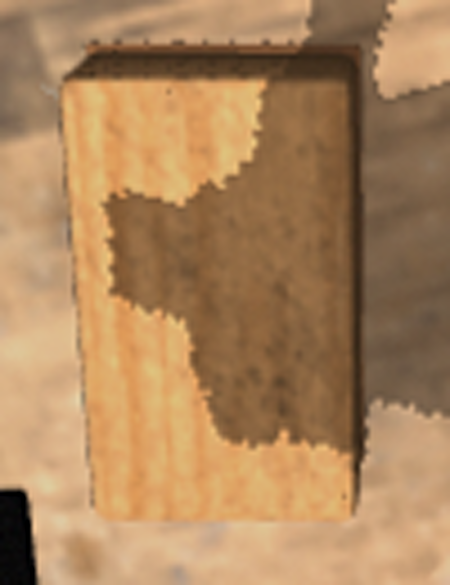

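```bash
python3 - <<'E'
from h import *
T=np.load("T1.npy")
uv=(np.array([(63,80),(350,80),(352,519),(95,517)])+.5)/4.5-.5+np.array([185,160])
p=np.array([pix2plane("wrist",u,.034,T) for u in uv])[:,:2]
print(p.round(4)); c=p.mean(0); d=(p[3]+p[2]-p[0]-p[1]); 
print(c,np.degrees(np.arctan2(d[1],d[0])),np.linalg.norm(d)/2,np.linalg.norm(p[0]-p[1]),np.linalg.norm(p[3]-p[2]))
E
```

```text
[[ 0.5469 -0.3452]
 [ 0.5645 -0.2865]
 [ 0.6669 -0.3182]
 [ 0.6488 -0.3771]]
[ 0.60677633 -0.33173254] -17.3076640054753 0.10700078965485281 0.061254732442547866 0.06162759213648044
```

```bash
python3 -c "
from h import *
to([.607,-.3327,.10],-.296)"
python3 -m pendant '[[-2.3,1.6,2,0.007],[-2.3,1.6,2,0],[0,0,2.2,0],[0,0,0,0],[0,0,0,0]]'
python3 -c "
from h import *
to([.607,-.3327,.026],-.296)"
```

```text
t 3.65 tcp [ 0.5904 -0.2795  0.1648] yhead -16.49 tilt 0.06 F [ 0.1 -0.4  0.5] w 0.0857
shift cm [-4.63  3.09  6.49] turn 0.0082
t: 4.28
tcp_pos: [0.6076, -0.3326, 0.1023]
eef_rot: [-2.523, -1.871, -0.0]
contact_force: [0.7, 0.3, -0.0]
grip_width: 0.0854
t 4.28 tcp [ 0.6076 -0.3326  0.1023] yhead -16.89 tilt 0.01 F [ 0.7  0.3 -0. ] w 0.0854
shift cm [-0.03 -0.06  7.63] turn 0.0013
```

```bash
python3 -m pendant '[[0,-0.05,2.5,0],[0,0,2.5,0],[0,0,1.5,0],[0,0,1.0,0],[0,0,0,0]]'
python3 -c "
from h import *
to([.607,-.3327,.026],-.296)"
python3 -m pendant '[[0,0,0,0],[0,0,0,0],[0,0,0,0],[0,0,0,0],[0,0,0,0],[0,0,0,0]]' 5.5 60
python3 -c "
from h import *
to([.607,-.3327,.026],-.296)"
```

```text
t: 4.9
tcp_pos: [0.6069, -0.3333, 0.0265]
eef_rot: [-2.524, -1.87, 0.0]
contact_force: [-0.2, 0.1, 0.6]
grip_width: 0.0856
t 4.9 tcp [ 0.6069 -0.3333  0.0265] yhead -16.93 tilt 0.04 F [-0.2  0.1  0.6] w 0.0856
shift cm [ 0.06 -0.01  0.05] turn 0.0004
t: 5.65
tcp_pos: [0.6076, -0.334, 0.0276]
eef_rot: [2.524, 1.869, 0.001]
contact_force: [-0.6, -0.4, 4.3]
grip_width: 0.0547
t 5.65 tcp [ 0.6076 -0.334   0.0276] yhead -16.95 tilt 0.08 F [-0.6 -0.4  4.3] w 0.0547
shift cm [ 0.11 -0.1   0.16] turn 0.0002
```

```bash
python3 - <<'E'
from h import *
import cv2
im=arm.capture("wrist");cv2.imwrite("pics/w2.png",im)
a=arm.capture("scene");cv2.imwrite("pics/s2.png",cv2.resize(a[190:300,280:400],None,fx=5,fy=5,interpolation=cv2.INTER_CUBIC))
E
```

```text
(no output)
```

View pics/w2.png

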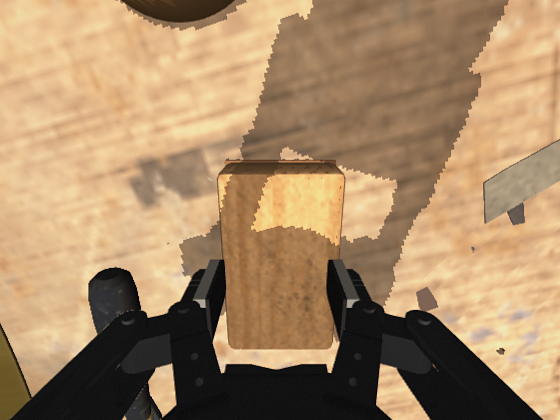

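View pics/s2.png

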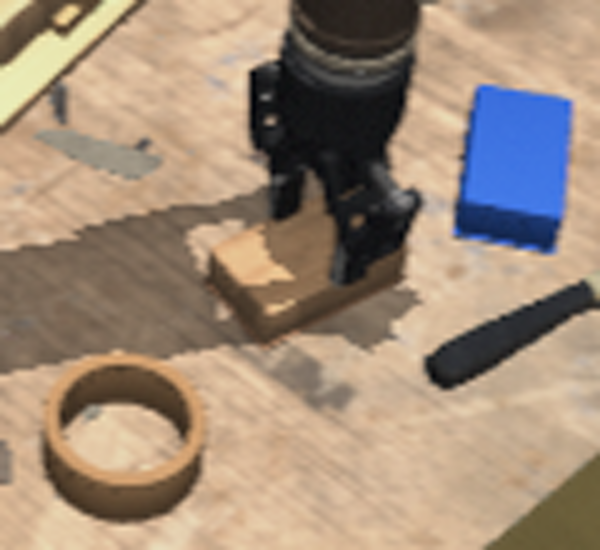

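```bash
python3 -m pendant '[[0,0,0,0],[0,0,0,0],[0,0,0,0]]' 4.8 60
python3 - <<'E'
from h import *
import cv2
im=arm.capture("wrist");cv2.imwrite("pics/w3.png",im)
st()
E
```

```text
t: 6.12
tcp_pos: [0.6084, -0.3341, 0.0289]
eef_rot: [2.523, 1.868, 0.002]
contact_force: [-0.6, 1.4, 10.0]
grip_width: 0.0481
t 6.17 tcp [ 0.6084 -0.3341  0.0289] yhead -16.95 tilt 0.16 F [-1.   1.5  8.3] w 0.0481
```

View pics/w3.png

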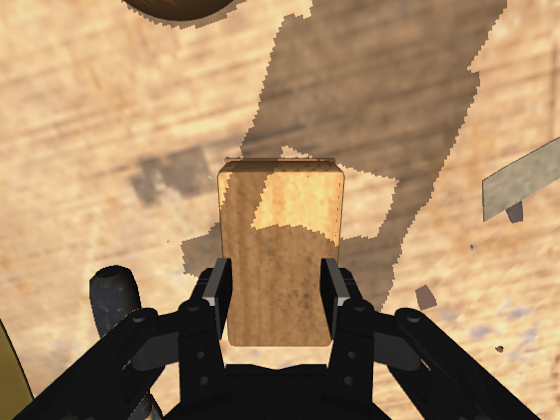

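```bash
python3 - <<'E'
from h import *
import cv2
s,M=st()
a=arm.capture("scene")
x0,y0,f=300,200,9
c=cv2.resize(a[y0:y0+65,x0:x0+75],None,fx=f,fy=f,interpolation=cv2.INTER_CUBIC)
h=s["grip_width"]/2
for sx in (1,-1):
  for dz in (0,.022):
    p=s["tcp_pos"]+M@np.array([sx*h,0,dz]); u=(proj("scene",p)[0]-[x0,y0]+.5)*f
    cv2.circle(c,tuple(int(v) for v in u),4,(0,0,255) if dz else (0,255,0),-1)
cv2.imwrite("pics/s3.png",c)
E
```

```text
t 6.17 tcp [ 0.6084 -0.3341  0.0289] yhead -16.95 tilt 0.16 F [-1.   1.5  8.3] w 0.0481
```

View pics/s3.png

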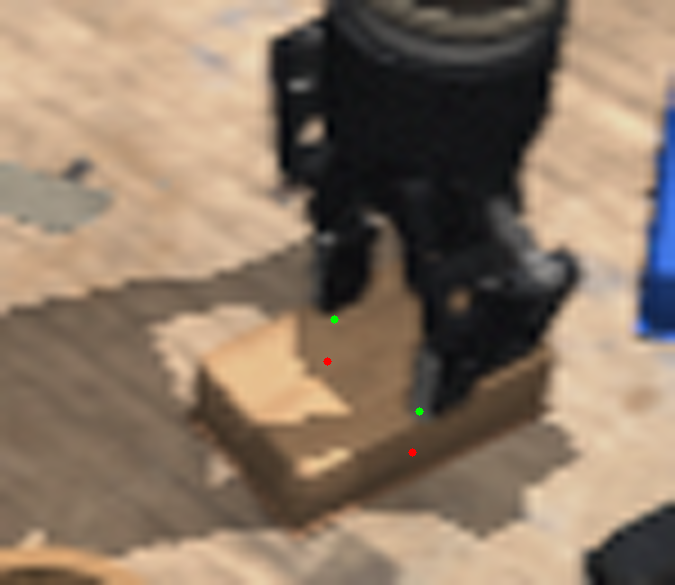

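The fingertips are resting on the block's top face instead of its sides, with 8–10 N upward and the width reading 48 mm. I'll open and measure where the tips really are.

```bash
python3 -m pendant '[[0,0,-0.5,0],[0,0,0,0],[0,0,0,0],[0,0,0,0],[0,0,0,0]]' 8.54 40
python3 - <<'E'
from h import *
import cv2
st()
im=arm.capture("wrist");cv2.imwrite("pics/w4.png",im)
cv2.imwrite("pics/w4c.png",cv2.resize(im[150:400,140:420],None,fx=2.8,fy=2.4,interpolation=cv2.INTER_CUBIC))
a=arm.capture("scene")
cv2.imwrite("pics/s4.png",cv2.resize(a[200:265,300:375],None,fx=9,fy=9,interpolation=cv2.INTER_CUBIC))
E
```

```text
t: 6.85
tcp_pos: [0.6069, -0.3335, 0.0314]
eef_rot: [-2.524, -1.87, 0.0]
contact_force: [-0.4, 1.0, 0.4]
grip_width: 0.085
t 6.85 tcp [ 0.6069 -0.3335  0.0314] yhead -16.95 tilt 0.03 F [-0.4  1.   0.4] w 0.085
```

View pics/w4c.png

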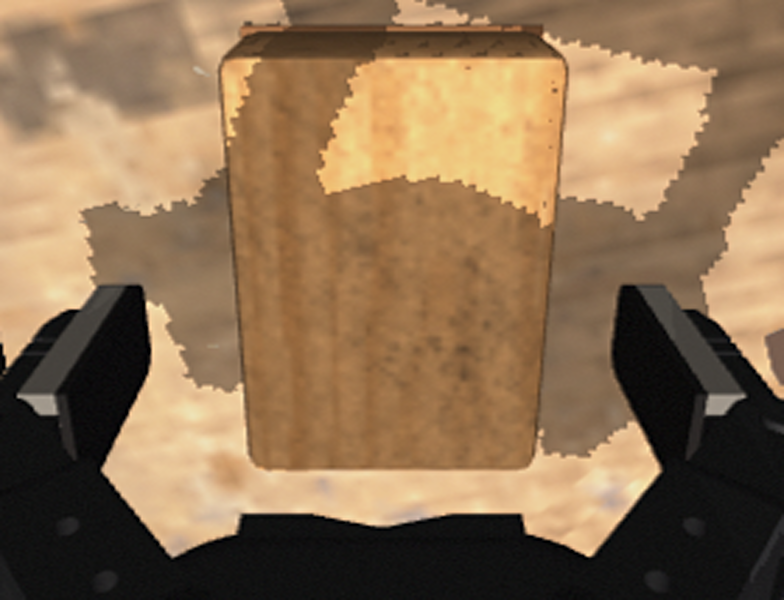

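View pics/s4.png

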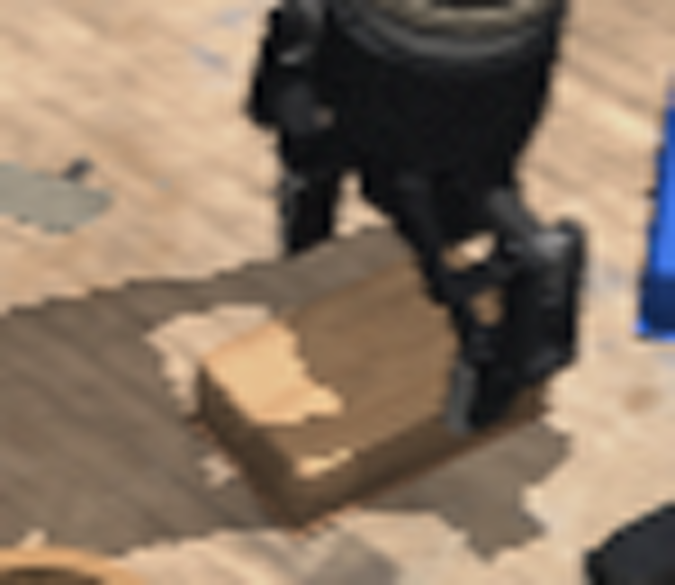

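```bash
python3 - <<'E'
from h import *
s,M=st()
for x in (-.0425,-.05,.0425):
  for dz in (-.03,-.02,-.01,0,.01):
    p=s["tcp_pos"]+M@np.array([x,0,dz]); print(x,dz,p.round(3),proj("scene",p)[0].round(1),((proj("scene",p)[0]-[300,200]+.5)*9).round())
E
```

```text
t 6.95 tcp [ 0.607  -0.3336  0.0316] yhead -16.95 tilt 0.02 F [-0.6  0.4  0.3] w 0.0855
-0.0425 -0.03 [ 0.595 -0.374  0.062] [350.9 242.4] [463. 386.]
-0.0425 -0.02 [ 0.595 -0.374  0.052] [350.5 244.6] [459. 406.]
-0.0425 -0.01 [ 0.595 -0.374  0.042] [350.  246.7] [455. 425.]
-0.0425 0 [ 0.595 -0.374  0.032] [349.6 248.9] [451. 444.]
-0.0425 0.01 [ 0.595 -0.374  0.022] [349.2 251. ] [447. 463.]
-0.05 -0.03 [ 0.592 -0.381  0.062] [352.5 244.1] [477. 401.]
-0.05 -0.02 [ 0.592 -0.381  0.052] [352.  246.2] [473. 421.]
-0.05 -0.01 [ 0.592 -0.381  0.042] [351.6 248.4] [469. 440.]
-0.05 0 [ 0.592 -0.381  0.032] [351.2 250.5] [465. 459.]
-0.05 0.01 [ 0.592 -0.381  0.022] [350.7 252.6] [461. 478.]
0.0425 -0.03 [ 0.619 -0.293  0.062] [333.7 224.3] [308. 223.]
0.0425 -0.02 [ 0.619 -0.293  0.052] [333.4 226.5] [305. 243.]
0.0425 -0.01 [ 0.619 -0.293  0.042] [333.1 228.7] [302. 263.]
0.0425 0 [ 0.619 -0.293  0.032] [332.8 230.8] [299. 282.]
0.0425 0.01 [ 0.619 -0.293  0.022] [332.4 232.9] [296. 301.]
```

Both cameras agree that the tips stand about 14 mm behind the reported TCP when open, not 9 mm ahead of it. I'll descend about 3 cm more while watching the force.

```bash
python3 -m pendant '[[0,0,1,0],[0,0,1,0],[0,0,0.5,0],[0,0,0,0]]'
python3 -m pendant '[[0,0,0.5,0],[0,0,0.2,0],[0,0,0,0]]'
python3 - <<'E'
from h import *
import cv2
st()
im=arm.capture("wrist");cv2.imwrite("pics/w5.png",im)
a=arm.capture("scene")
cv2.imwrite("pics/s5.png",cv2.resize(a[200:265,300:375],None,fx=9,fy=9,interpolation=cv2.INTER_CUBIC))
E
```

```text
t: 7.45
tcp_pos: [0.6064, -0.3332, 0.0056]
eef_rot: [-2.523, -1.869, 0.001]
contact_force: [0.5, 0.3, -1.2]
grip_width: 0.0855
t: 7.82
tcp_pos: [0.607, -0.3336, -0.0004]
eef_rot: [-2.524, -1.87, 0.0]
contact_force: [-0.1, -0.2, 0.1]
grip_width: 0.0854
t 7.83 tcp [ 6.070e-01 -3.336e-01 -4.000e-04] yhead -16.95 tilt 0.01 F [-0.1 -0.2  0.1] w 0.0854
```

View pics/s5.png

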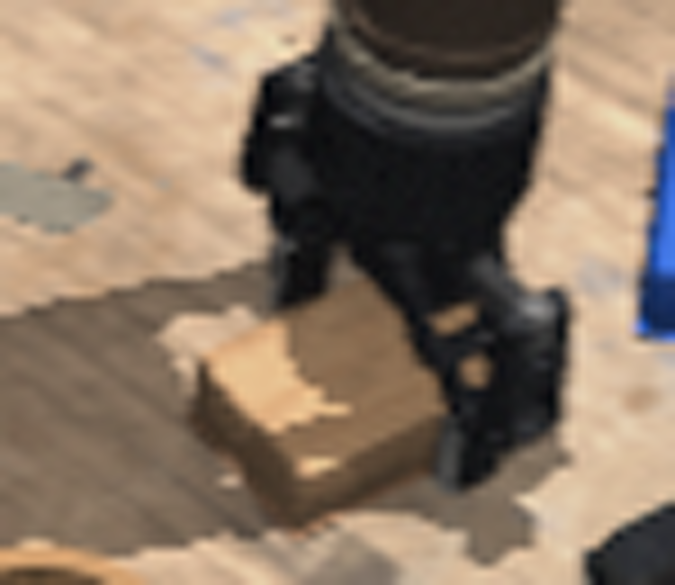

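View pics/w5.png

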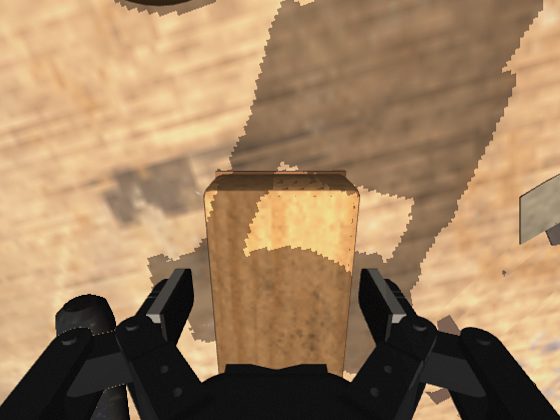

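The tips now straddle the block's sides, so I'll close.

```bash
python3 -m pendant '[[0,0,0,0],[0,0,0,0],[0,0,0,0],[0,0,0,0],[0,0,0,0],[0,0,0,0]]' 5 60
python3 - <<'E'
from h import *
import cv2
st()
im=arm.capture("wrist");cv2.imwrite("pics/w6.png",im)
E
```

```text
t: 8.68
tcp_pos: [0.6077, -0.3339, 0.0004]
eef_rot: [2.524, 1.869, 0.001]
contact_force: [-0.0, 0.3, 5.5]
grip_width: 0.0641
t 8.68 tcp [ 6.077e-01 -3.339e-01  4.000e-04] yhead -16.95 tilt 0.08 F [-0.   0.3  5.5] w 0.0641
```

View pics/w6.png

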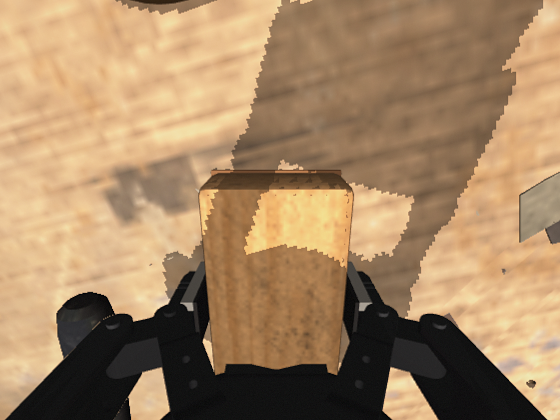

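```bash
python3 -m pendant '[[0,0,-0.5,0],[0,0,-1.5,0],[0,0,-3,0],[0,0,-3,0],[0,0,-2,0],[0,0,0,0],[0,0,0,0]]'
python3 - <<'E'
from h import *
to([.5047,-.0561,.1],.0674)
E
```

```text
t: 9.6
tcp_pos: [0.6061, -0.333, 0.0986]
eef_rot: [-2.523, -1.869, 0.001]
contact_force: [0.3, 0.7, -1.9]
grip_width: 0.0639
t 9.6 tcp [ 0.6061 -0.333   0.0986] yhead -16.95 tilt 0.13 F [ 0.3  0.7 -1.9] w 0.0639
shift cm [ 23.53 -17.78  -0.09] turn -0.3632
```

```bash
python3 -m pendant '[[2,-1.5,0,0],[4,-3,0,0],[4.5,-3.4,0,0],[4.5,-3.4,0,0],[4.5,-3.4,0,0],[3,-2.3,0,0],[1,-0.8,0,0]]'
python3 -m pendant '[[0,0,0,-0.05],[0,0,0,-0.09],[0,0,0,-0.09],[0,0,0,-0.083],[0,0,0,-0.05],[0,0,0,0],[0,0,0,0]]'
python3 - <<'E'
from h import *
import cv2
to([.5047,-.0561,.05],.0674)
im=arm.capture("wrist");cv2.imwrite("pics/w7.png",im)
a=arm.capture("scene");cv2.imwrite("pics/s7.png",cv2.resize(a[110:260,190:390],None,fx=4,fy=4,interpolation=cv2.INTER_CUBIC))
E
```

```text
t: 10.48
tcp_pos: [0.5027, -0.0548, 0.0981]
eef_rot: [-2.52, -1.871, 0.005]
contact_force: [0.5, -0.2, -1.1]
grip_width: 0.0637
t: 11.35
tcp_pos: [0.5052, -0.0574, 0.0993]
eef_rot: [-2.147, -2.293, 0.001]
contact_force: [0.7, -0.8, -1.2]
grip_width: 0.0639
t 11.35 tcp [ 0.5052 -0.0574  0.0993] yhead 3.78 tilt 0.04 F [ 0.7 -0.8 -1.2] w 0.0639
shift cm [ 0.13 -0.04  4.93] turn -0.0015
```

View pics/w7.png

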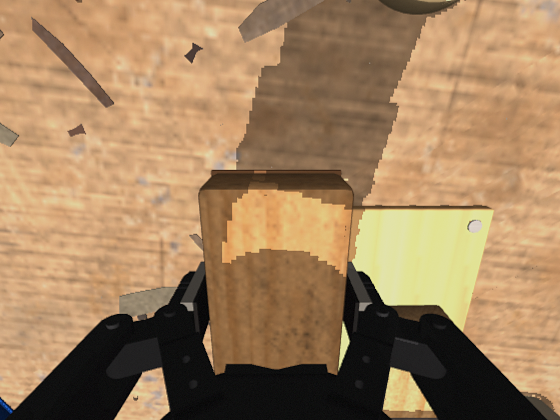

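View pics/s7.png

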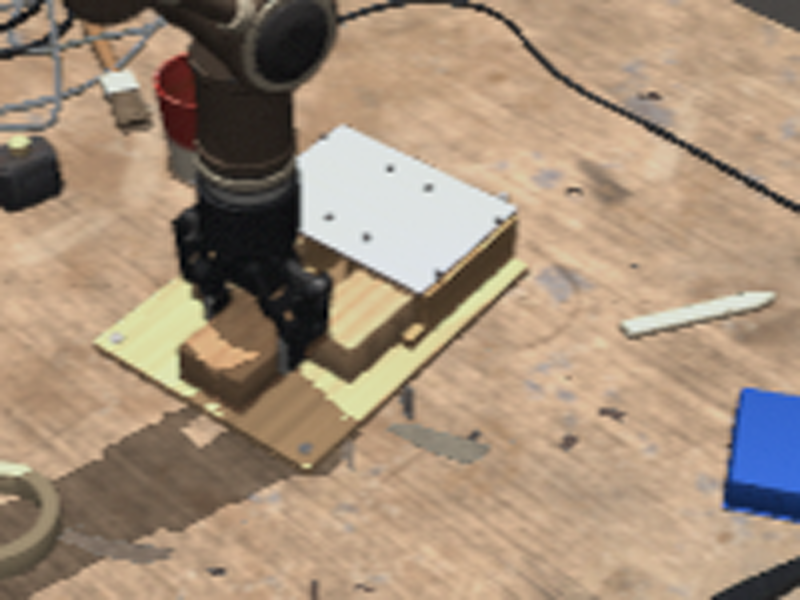

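```bash
python3 -m pendant '[[0.1,0,2,-0.002],[0,0,2.5,0],[0,0,2,0],[0,0,0.9,0],[0,0,0.4,0],[0,0,0,0],[0,0,0,0]]'
python3 - <<'E'
from h import *
import cv2
to([.5047,-.0561,.021],.0674)
a=arm.capture("scene");cv2.imwrite("pics/s8.png",cv2.resize(a[140:240,200:330],None,fx=6,fy=6,interpolation=cv2.INTER_CUBIC))
E
```

```text
t: 12.32
tcp_pos: [0.5061, -0.0561, 0.0226]
eef_rot: [2.142, 2.296, 0.001]
contact_force: [0.0, -0.1, -1.6]
grip_width: 0.0643
t 12.32 tcp [ 0.5061 -0.0561  0.0226] yhead 3.96 tilt 0.1 F [ 0.  -0.1 -1.6] w 0.0643
shift cm [ 0.01 -0.14  0.16] turn 0.0018
```

View pics/s8.png

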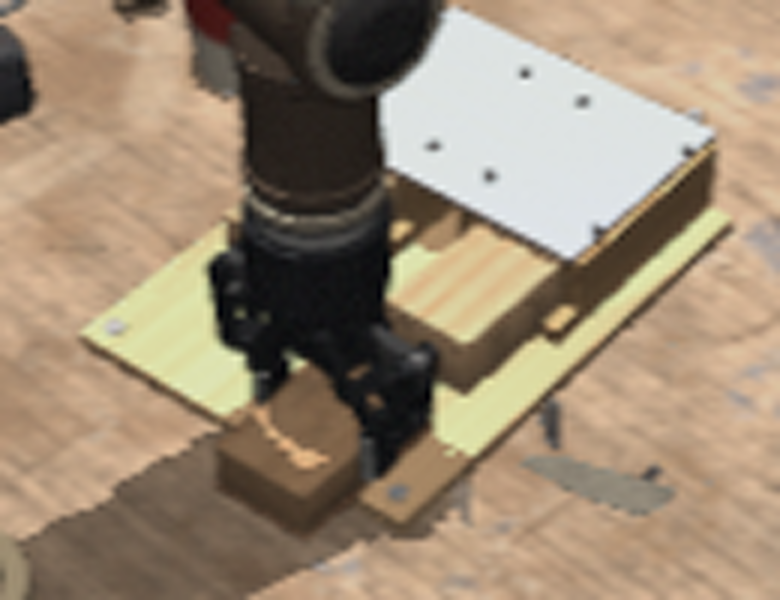

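```bash
python3 -m pendant '[[0,0.4,0.1,0],[0,0.6,0,0],[0,0.6,0,0],[0,0.6,0,0],[0,0.5,0,0],[0,0.4,0,0],[0,0.3,0,0],[0,0.3,0,0]]'
python3 -c "
from h import *
st()"
python3 -m pendant '[[0,0.3,0,0],[0,0.3,0,0],[0,0.3,0,0],[0,0.3,0,0]]'
python3 -m pendant '[[0,0.3,0,0],[0,0.3,0,0],[0,0.3,0,0],[0,0.3,0,0]]'
```

```text
t: 13.38
tcp_pos: [0.5416, -0.0534, 0.0206]
eef_rot: [-2.143, -2.296, 0.002]
contact_force: [-2.3, -0.7, 0.7]
grip_width: 0.0638
t 13.38 tcp [ 0.5416 -0.0534  0.0206] yhead 3.96 tilt 0.09 F [-2.3 -0.7  0.7] w 0.0638
t: 13.88
tcp_pos: [0.5542, -0.0525, 0.0206]
eef_rot: [-2.143, -2.297, 0.0]
contact_force: [-0.6, -1.1, -1.8]
grip_width: 0.0642
t: 14.38
tcp_pos: [0.5663, -0.0517, 0.0208]
eef_rot: [2.143, 2.297, -0.0]
contact_force: [-1.0, 0.2, -1.1]
grip_width: 0.0641
```

```bash
python3 - <<'E'
from h import *
import cv2
for c,b in (("scene",(140,240,200,330)),("top",(115,235,190,290))):
    a=arm.capture(c);cv2.imwrite(f"pics/{c}9.png",cv2.resize(a[b[0]:b[1],b[2]:b[3]],None,fx=5,fy=5,interpolation=cv2.INTER_CUBIC))
E
```

```text
(no output)
```

View pics/scene9.png

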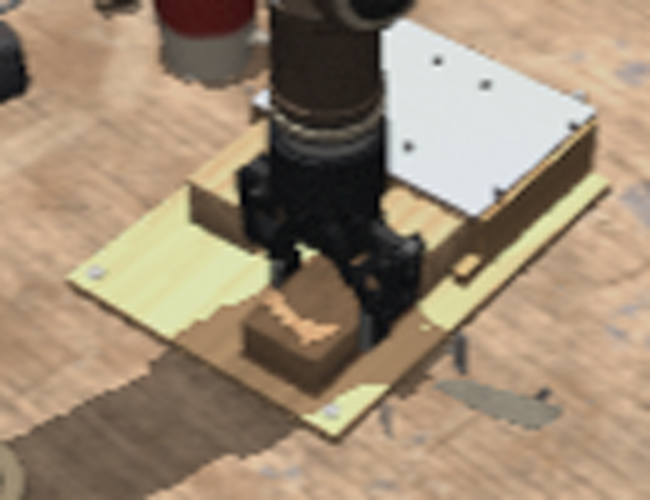

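View pics/top9.png

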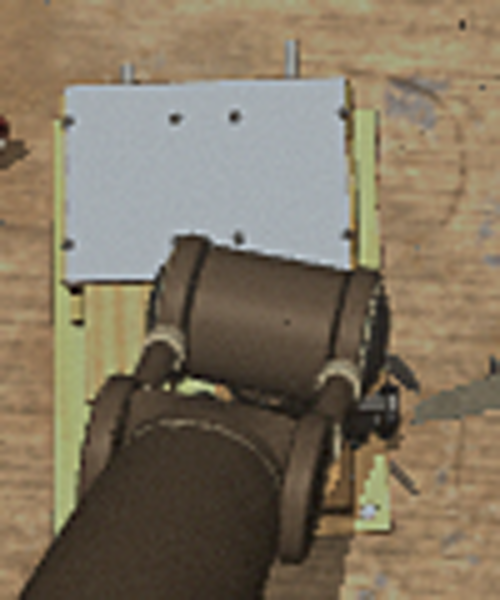

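```bash
python3 -m pendant '[[0,0.2,0,0],[0,0.2,0,0],[0,0,0,0]]'
python3 -m pendant '[[0,0.2,0,0],[0,0.2,0,0],[0,0,0,0]]'
python3 - <<'E'
from h import *
import cv2
a=arm.capture("top");cv2.imwrite("pics/top10.png",cv2.resize(a[118:135,195:275],None,fx=10,fy=10,interpolation=cv2.INTER_CUBIC))
E
```

```text
t: 14.85
tcp_pos: [0.5705, -0.0515, 0.0209]
eef_rot: [2.143, 2.296, 0.001]
contact_force: [-0.4, 0.3, -1.1]
grip_width: 0.0641
t: 15.22
tcp_pos: [0.5745, -0.0512, 0.0208]
eef_rot: [2.143, 2.296, 0.001]
contact_force: [-0.4, 0.1, -0.7]
grip_width: 0.0641
```

View pics/top10.png

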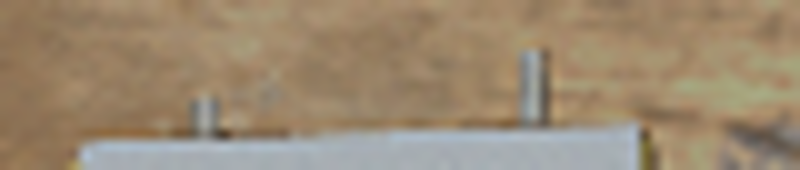

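```bash
python3 -m pendant '[[0,0.2,0,0],[0,0.2,0,0],[0,0,0,0]]'
python3 -m pendant '[[0,0.2,0,0],[0,0.2,0,0],[0,0,0,0]]'
python3 - <<'E'
from h import *
import cv2
a=arm.capture("top");cv2.imwrite("pics/top11.png",cv2.resize(a[118:135,195:275],None,fx=10,fy=10,interpolation=cv2.INTER_CUBIC))
E
```

```text
t: 15.65
tcp_pos: [0.5784, -0.0509, 0.0207]
eef_rot: [2.143, 2.297, 0.001]
contact_force: [0.2, -0.7, -1.2]
grip_width: 0.0636
t: 16.02
tcp_pos: [0.5825, -0.0506, 0.0207]
eef_rot: [2.143, 2.297, 0.001]
contact_force: [0.4, 0.1, -1.8]
grip_width: 0.0637
```

View pics/top11.png

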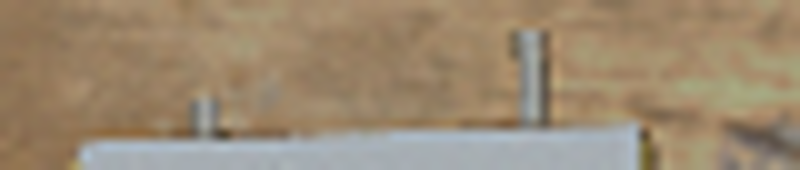

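The right tail moved from row 50 to row 30 of the crop, about 7 mm of 12, so the stop is roughly 5 mm ahead. I'll use fine steps.

```bash
python3 -m pendant '[[0,0.15,0,0],[0,0.15,0,0],[0,0,0,0]]'
python3 -m pendant '[[0,0.1,0,0],[0,0,0,0]]'
python3 -m pendant '[[0,0.1,0,0],[0,0,0,0]]'
```

```text
t: 16.45
tcp_pos: [0.5854, -0.0504, 0.0208]
eef_rot: [2.143, 2.297, 0.001]
contact_force: [-0.6, 0.6, -1.7]
grip_width: 0.0635
t: 16.7
tcp_pos: [0.5861, -0.0504, 0.0208]
eef_rot: [2.143, 2.297, 0.0]
contact_force: [-1.6, 0.4, -0.8]
grip_width: 0.0641
t: 16.95
tcp_pos: [0.5863, -0.0503, 0.0207]
eef_rot: [-2.142, -2.296, 0.002]
contact_force: [-4.9, -1.0, 1.8]
grip_width: 0.0638
```

```bash
python3 -m pendant '[[0,0.1,0,0],[0,0,0,0],[0,0,0,0]]'
python3 - <<'E'
from h import *
import cv2
a=arm.capture("top");cv2.imwrite("pics/top12.png",cv2.resize(a[118:135,195:275],None,fx=10,fy=10,interpolation=cv2.INTER_CUBIC))
E
```

```text
t: 17.32
tcp_pos: [0.5863, -0.0502, 0.0205]
eef_rot: [-2.141, -2.295, 0.004]
contact_force: [-6.3, -0.8, 3.2]
grip_width: 0.064
```

View pics/top12.png

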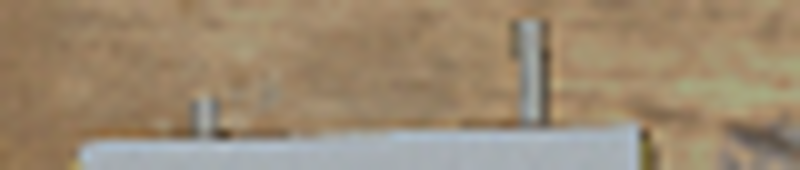

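The tail has moved 3.2 px, which is about 12 mm. The TCP stopped and the force rose to 6 N, so the right block is home. I'll back off and go to the left lane.

```bash
python3 -m pendant '[[0,-0.3,0,0],[0,-0.6,0,0],[0,-1.2,0,0],[0,-2,0,0],[0,-2,0,0],[0,-1.5,0,0],[0,-0.7,0,0],[0,0,0,0],[0,0,0,0]]'
python3 - <<'E'
from h import *
import cv2
to([.4967,.0636,.0205],.0674)
a=arm.capture("top");cv2.imwrite("pics/top13.png",cv2.resize(a[118:135,195:275],None,fx=10,fy=10,interpolation=cv2.INTER_CUBIC))
E
```

```text
t: 18.5
tcp_pos: [0.5063, -0.0561, 0.0211]
eef_rot: [2.142, 2.296, 0.001]
contact_force: [-0.1, -0.1, -0.6]
grip_width: 0.0642
t 18.5 tcp [ 0.5063 -0.0561  0.0211] yhead 3.96 tilt 0.1 F [-0.1 -0.1 -0.6] w 0.0642
shift cm [12.01 -0.13  0.06] turn 0.0018
```

View pics/top13.png

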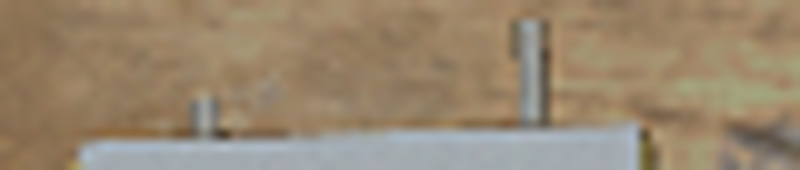

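```bash
python3 -m pendant '[[1,0,0,0],[2,0,0,0],[3,0,0,0],[3,0,0,0],[2,0,0,0],[1,0,0,0.002],[0,0,0,0],[0,0,0,0]]'
python3 - <<'E'
from h import *
import cv2
to([.4967,.0636,.0205],.0674)
a=arm.capture("scene");cv2.imwrite("pics/s14.png",cv2.resize(a[140:240,200:330],None,fx=6,fy=6,interpolation=cv2.INTER_CUBIC))
E
```

```text
t: 19.55
tcp_pos: [0.4971, 0.0634, 0.0208]
eef_rot: [2.146, 2.294, -0.0]
contact_force: [-1.0, 0.4, -2.1]
grip_width: 0.0638
t 19.55 tcp [0.4971 0.0634 0.0208] yhead 3.84 tilt 0.01 F [-1.   0.4 -2.1] w 0.0638
shift cm [ 0.02 -0.03  0.03] turn -0.0004
```

View pics/s14.png

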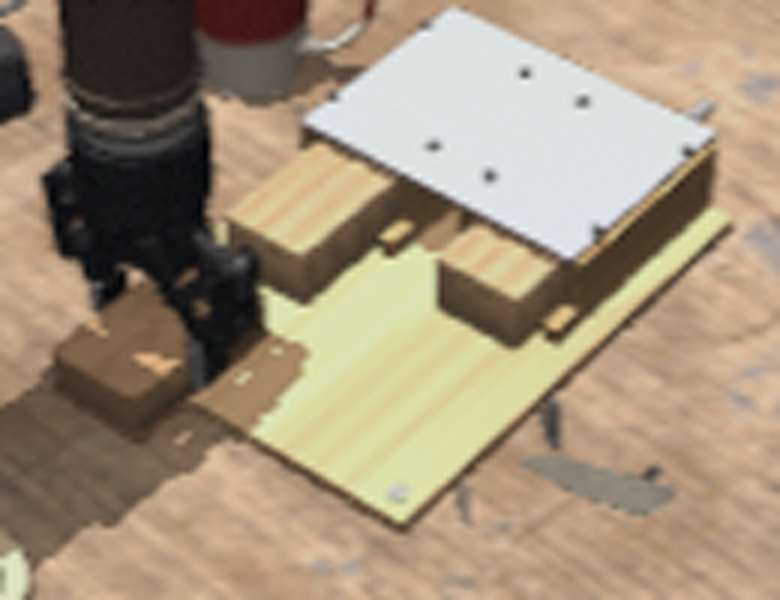

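```bash
python3 -m pendant '[[0,0.4,0,0],[0,0.6,0,0],[0,0.6,0,0],[0,0.6,0,0],[0,0.5,0,0],[0,0.4,0,0],[0,0.3,0,0],[0,0.3,0,0]]'
python3 -m pendant '[[0,0.3,0,0],[0,0.3,0,0],[0,0.3,0,0]]'
python3 -m pendant '[[0,0.3,0,0],[0,0.3,0,0],[0,0.2,0,0],[0,0,0,0]]'
python3 - <<'E'
from h import *
import cv2
st()
a=arm.capture("top");cv2.imwrite("pics/top15.png",cv2.resize(a[118:135,195:275],None,fx=10,fy=10,interpolation=cv2.INTER_CUBIC))
E
```

```text
t: 20.6
tcp_pos: [0.533, 0.0663, 0.0205]
eef_rot: [-2.144, -2.294, 0.002]
contact_force: [-1.9, -0.1, -0.0]
grip_width: 0.0636
t: 20.98
tcp_pos: [0.5428, 0.0668, 0.0206]
eef_rot: [-2.145, -2.295, 0.0]
contact_force: [-1.1, -0.0, -2.0]
grip_width: 0.0638
t: 21.48
tcp_pos: [0.5514, 0.0674, 0.0209]
eef_rot: [2.145, 2.294, 0.001]
contact_force: [-0.6, 0.6, -0.9]
grip_width: 0.064
t 21.48 tcp [0.5514 0.0674 0.0209] yhead 3.85 tilt 0.06 F [-0.6  0.6 -0.9] w 0.064
```

View pics/top15.png

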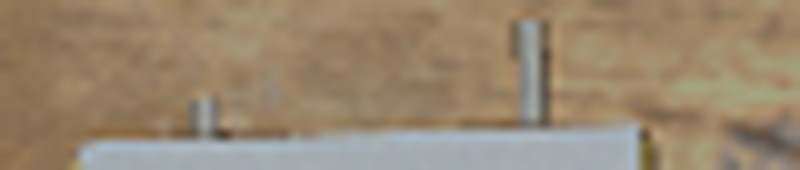

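```bash
python3 -m pendant '[[0,0.2,0,0],[0,0.2,0,0],[0,0,0,0]]'
python3 -m pendant '[[0,0.2,0,0],[0,0.2,0,0],[0,0,0,0]]'
python3 - <<'E'
from h import *
import cv2
st()
a=arm.capture("top");cv2.imwrite("pics/top16.png",cv2.resize(a[118:135,195:275],None,fx=10,fy=10,interpolation=cv2.INTER_CUBIC))
E
```

```text
t: 21.9
tcp_pos: [0.5551, 0.0677, 0.0208]
eef_rot: [2.145, 2.295, 0.001]
contact_force: [-0.8, -0.1, -0.8]
grip_width: 0.064
t: 22.28
tcp_pos: [0.5593, 0.068, 0.0208]
eef_rot: [2.145, 2.294, 0.001]
contact_force: [-0.3, -0.4, -1.7]
grip_width: 0.0641
t 22.27 tcp [0.5593 0.068  0.0208] yhead 3.85 tilt 0.05 F [-0.3 -0.4 -1.7] w 0.0641
```

View pics/top16.png

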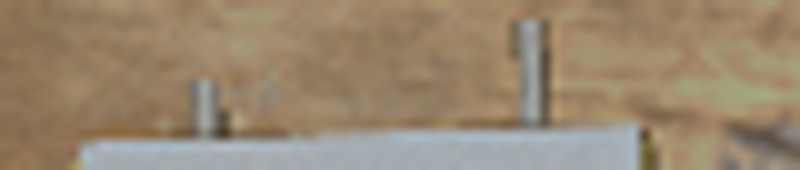

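The left tail moved from row 98 to row 78, about 7 mm, so about 5 mm remains.

```bash
python3 -m pendant '[[0,0.15,0,0],[0,0.15,0,0],[0,0,0,0]]'
python3 -m pendant '[[0,0.1,0,0],[0,0,0,0]]'
python3 -m pendant '[[0,0.1,0,0],[0,0,0,0]]'
```

```text
t: 22.7
tcp_pos: [0.5621, 0.0682, 0.0207]
eef_rot: [2.145, 2.295, 0.001]
contact_force: [-2.2, 1.1, -0.6]
grip_width: 0.0636
t: 22.95
tcp_pos: [0.5629, 0.0682, 0.0207]
eef_rot: [2.145, 2.295, 0.0]
contact_force: [-2.4, -0.2, -0.2]
grip_width: 0.0639
t: 23.2
tcp_pos: [0.564, 0.0683, 0.0208]
eef_rot: [2.145, 2.295, 0.0]
contact_force: [-2.6, 0.3, -1.2]
grip_width: 0.0642
```

```bash
python3 -m pendant '[[0,0.1,0,0],[0,0,0,0]]'
python3 -m pendant '[[0,0.1,0,0],[0,0,0,0]]'
python3 -m pendant '[[0,0.05,0,0],[0,0,0,0]]'
python3 - <<'E'
from h import *
import cv2
st()
a=arm.capture("top");cv2.imwrite("pics/top17.png",cv2.resize(a[118:135,195:275],None,fx=10,fy=10,interpolation=cv2.INTER_CUBIC))
E
```

```text
t: 23.45
tcp_pos: [0.5648, 0.0683, 0.0207]
eef_rot: [2.146, 2.295, -0.0]
contact_force: [-2.1, -0.7, -1.7]
grip_width: 0.0642
t: 23.7
tcp_pos: [0.5648, 0.0684, 0.0207]
eef_rot: [-2.145, -2.294, 0.003]
contact_force: [-5.7, -0.8, 3.1]
grip_width: 0.0642
t: 23.95
tcp_pos: [0.5648, 0.0684, 0.0206]
eef_rot: [-2.144, -2.293, 0.004]
contact_force: [-5.7, -0.0, 2.8]
grip_width: 0.064
t 23.95 tcp [0.5648 0.0684 0.0206] yhead 3.85 tilt 0.19 F [-5.7 -0.   2.8] w 0.064
```

View pics/top17.png

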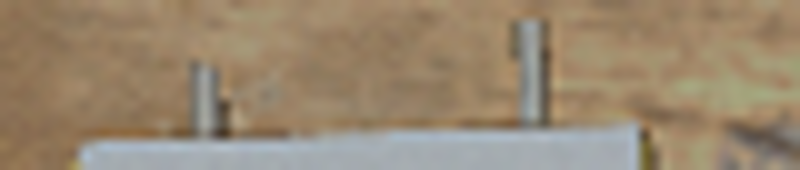

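The tail has moved 3.6 px, about 12 mm. The TCP halted and the force is 5.7 N, so the left block is home. I'll back off, lift, and carry the sanding block to open bench right of the jig.

```bash
python3 -m pendant '[[0,-0.3,0,0],[0,-0.6,0,0],[0,-1.2,0,0],[0,-2,0,0],[0,-2,-1,0],[0,-1,-2,0],[0,0,-3,0],[0,0,-2,0],[0,0,0,0],[0,0,0,0]]'
python3 - <<'E'
from h import *
import cv2
to([.60,-.28,.1],.0674)
a=arm.capture("scene");cv2.imwrite("pics/s18.png",cv2.resize(a[130:240,200:330],None,fx=5,fy=5,interpolation=cv2.INTER_CUBIC))
E
```

```text
t: 25.25
tcp_pos: [0.4945, 0.0636, 0.1]
eef_rot: [-2.145, -2.294, 0.001]
contact_force: [-0.3, -0.2, -1.4]
grip_width: 0.064
t 25.25 tcp [0.4945 0.0636 0.1   ] yhead 3.85 tilt 0.07 F [-0.3 -0.2 -1.4] w 0.064
shift cm [-3.499e+01  8.220e+00 -1.000e-02] turn -0.0002
```

View pics/s18.png

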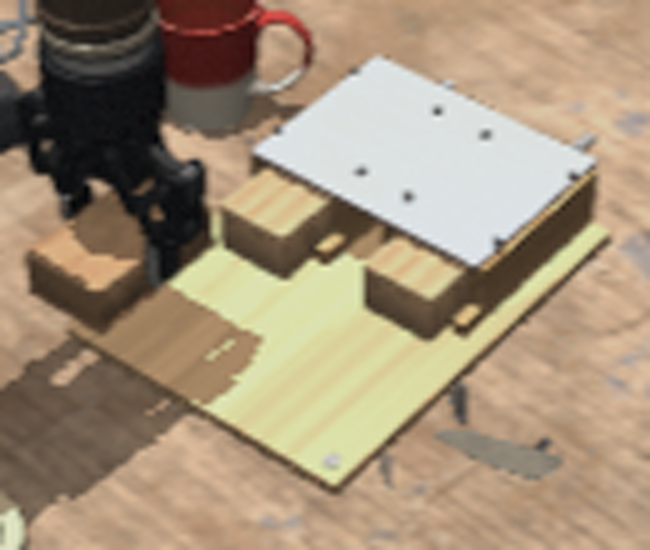

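```bash
python3 -m pendant '[[-2,0,-1,0],[-4,0,-1,0],[-5,0,0,0],[-5,1,0,0],[-5,1.5,0,0],[-5,2,0,0],[-4.5,2,0,0],[-3,1.2,0,0],[-1.5,0.5,0,0],[0,0,0,0]]'
python3 -m pendant '[[0,0,2,0],[0,0,2.5,0],[0,0,2.5,0],[0,0,2,0],[0,0,1,0],[0,0,0.6,0],[0,0,0,0],[0,0,0,0]]'
python3 - <<'E'
from h import *
import cv2
to([.60,-.28,.002],.0674)
a=arm.capture("scene");cv2.imwrite("pics/s19.png",cv2.resize(a[180:280,260:390],None,fx=6,fy=6,interpolation=cv2.INTER_CUBIC))
E
```

```text
t: 26.55
tcp_pos: [0.6, -0.2801, 0.1194]
eef_rot: [-2.145, -2.292, 0.001]
contact_force: [-0.9, 1.0, -0.1]
grip_width: 0.0641
t: 27.55
tcp_pos: [0.6015, -0.2805, 0.0158]
eef_rot: [2.144, 2.293, 0.001]
contact_force: [-1.0, -0.3, -1.6]
grip_width: 0.0637
t 27.55 tcp [ 0.6015 -0.2805  0.0158] yhead 3.85 tilt 0.11 F [-1.  -0.3 -1.6] w 0.0637
shift cm [ 0.07 -0.15  1.38] turn -0.0003
```

View pics/s19.png

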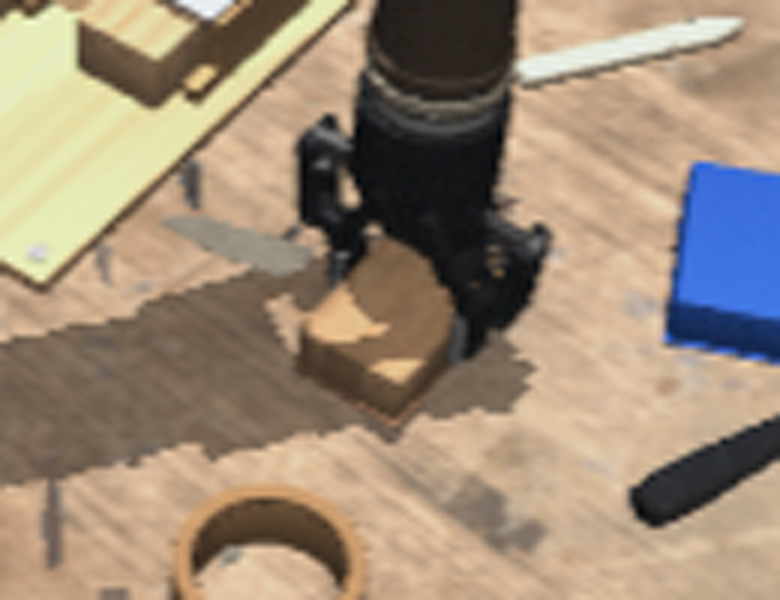

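```bash
python3 -m pendant '[[0,0,0.4,0],[0,0,0.3,0],[0,0,0.3,0],[0,0,0,0],[0,0,0,0]]'
python3 -m pendant '[[0,0,0.2,0],[0,0,0.1,0],[0,0,0,0],[0,0,0,0]]'
python3 -m pendant '[[0,0,0.1,0],[0,0,0,0],[0,0,0,0]]'
```

```text
t: 28.22
tcp_pos: [0.6007, -0.2801, 0.0047]
eef_rot: [-2.146, -2.295, 0.0]
contact_force: [-0.2, -0.1, -1.8]
grip_width: 0.0641
t: 28.72
tcp_pos: [0.6008, -0.28, 0.0018]
eef_rot: [2.146, 2.295, 0.0]
contact_force: [-0.4, 0.5, 0.0]
grip_width: 0.0644
t: 29.1
tcp_pos: [0.6007, -0.28, 0.0007]
eef_rot: [-2.146, -2.295, 0.0]
contact_force: [-0.1, 0.5, -0.9]
grip_width: 0.0641
```

```bash
python3 -m pendant '[[0,0,0.1,0],[0,0,0,0],[0,0,0,0]]'
python3 -m pendant '[[0,0,0.1,0],[0,0,0,0],[0,0,0,0]]'
```

```text
t: 29.48
tcp_pos: [0.6009, -0.2801, 0.0004]
eef_rot: [2.145, 2.295, 0.0]
contact_force: [-2.2, 0.4, 5.0]
grip_width: 0.0642
t: 29.85
tcp_pos: [0.6009, -0.2801, 0.0004]
eef_rot: [-2.145, -2.295, 0.0]
contact_force: [-3.4, 1.6, 9.7]
grip_width: 0.064
```

On the bench (5–10 N upward). I'll relax slightly, open and retreat upward.

```bash
python3 -m pendant '[[0,0,-0.1,0],[0,0,0,0],[0,0,0,0],[0,0,0,0],[0,0,0,0],[0,0,0,0]]' 8.54 40
python3 -m pendant '[[0,0,-1,0],[0,0,-2,0],[0,0,-3,0],[0,0,-4,0],[0,0,-4,0],[0,0,-3,0],[0,0,0,0],[0,0,0,0]]'
python3 - <<'E'
from h import *
import cv2
st()
a=arm.capture("scene");cv2.imwrite("pics/s20.png",cv2.resize(a[130:290,190:390],None,fx=4,fy=3.75,interpolation=cv2.INTER_CUBIC))
a=arm.capture("wrist");cv2.imwrite("pics/w20.png",a)
a=arm.capture("top");cv2.imwrite("pics/top20f.png",a);cv2.imwrite("pics/top20.png",cv2.resize(a[110:290,120:380],None,fx=3,fy=3,interpolation=cv2.INTER_CUBIC))
E
```

```text
t: 30.6
tcp_pos: [0.6008, -0.28, -0.0003]
eef_rot: [-2.146, -2.295, 0.0]
contact_force: [0.1, -0.2, 0.5]
grip_width: 0.0856
t: 31.6
tcp_pos: [0.6004, -0.2798, 0.1699]
eef_rot: [-2.145, -2.295, 0.0]
contact_force: [0.5, 0.2, 0.0]
grip_width: 0.0851
t 31.6 tcp [ 0.6004 -0.2798  0.1699] yhead 3.85 tilt 0.01 F [0.5 0.2 0. ] w 0.0851
```

View pics/s20.png

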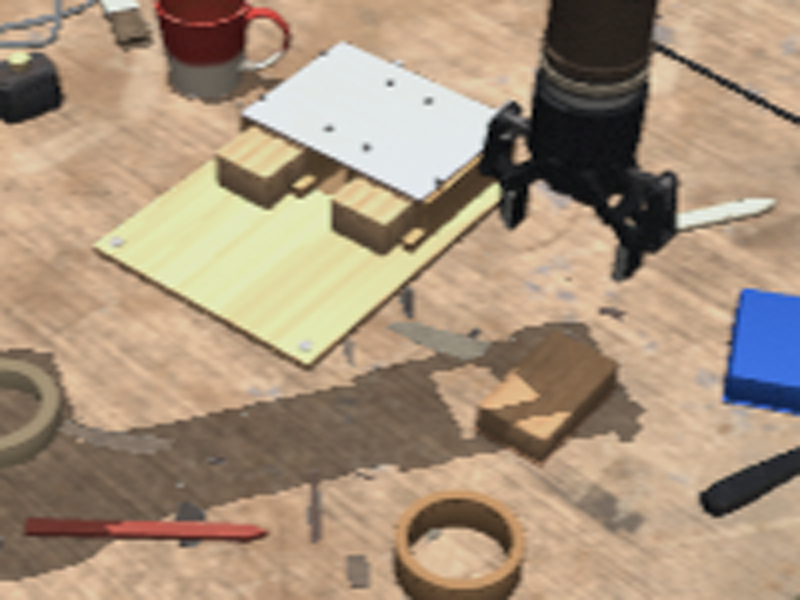

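View pics/w20.png

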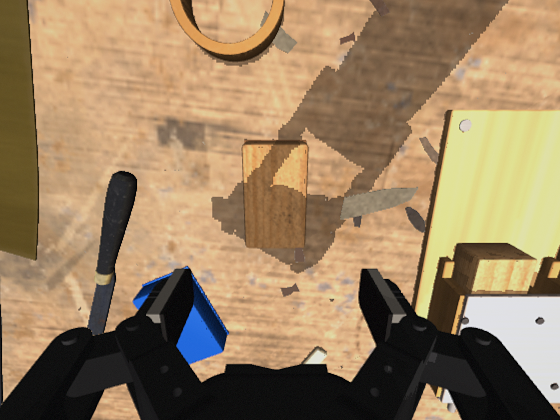

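View pics/top20.png

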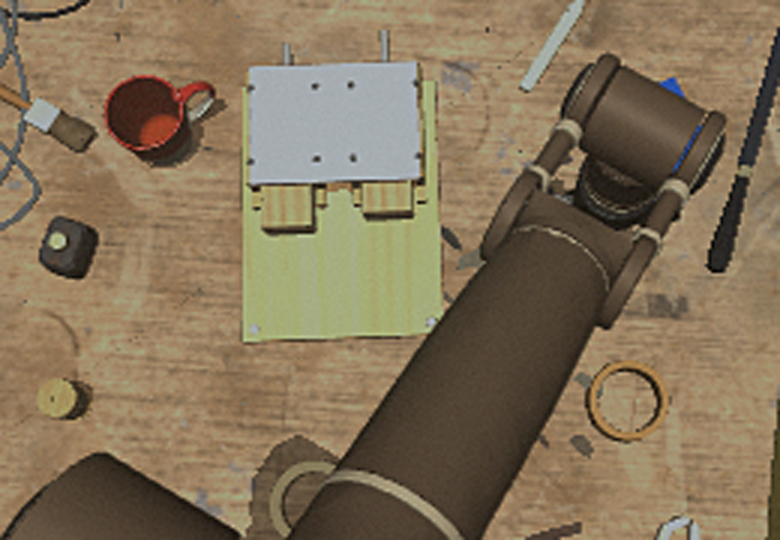

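The sanding block lies flat and released at wrist (276,194), clear of the jig, and the bystanders are unchanged. Last check: tail travel at sub-pixel level against the first picture.

```bash
python3 - <<'E'
from h import *
import cv2
J=np.array([.6553,.0142,.0674])
a=cv2.imread("pics/top0.png").astype(float);b=cv2.imread("pics/top20f.png").astype(float)
for n,cols in (("L",slice(214,218)),("R",slice(246,250))):
    d=np.abs(b-a).sum(2)[112:134,cols].mean(1); bl=b.max(2)-b.min(2); al=a.max(2)-a.min(2)
    print(n,"sat before",al[112:134,cols].mean(1).round().astype(int).tolist()); print(n,"sat after ",bl[112:134,cols].mean(1).round().astype(int).tolist())
# px per mm along jig x near tails
c,s=np.cos(J[2]),np.sin(J[2])
for y in(.06,-.06):
    p=lambda x:np.array([J[0]+c*x-s*y,J[1]+s*x+c*y,.033])
    print(proj("top",[p(.19),p(.202)]).round(2).tolist())
E
```

```text
L sat before [52, 50, 48, 47, 48, 50, 49, 48, 47, 48, 49, 49, 48, 48, 50, 42, 16, 18, 19, 18, 15, 11]
L sat after  [57, 56, 53, 52, 53, 54, 56, 54, 52, 53, 54, 58, 40, 21, 22, 21, 14, 15, 14, 21, 16, 12]
R sat before [50, 48, 40, 40, 42, 48, 50, 51, 52, 50, 54, 21, 24, 21, 21, 18, 20, 20, 21, 16, 12, 10]
R sat after  [56, 53, 44, 44, 47, 54, 56, 61, 18, 21, 20, 18, 24, 22, 22, 21, 21, 22, 22, 17, 13, 12]
[[215.62, 127.94], [215.58, 124.86]]
[[248.33, 126.79], [248.24, 123.72]]
```

Both tails moved about 3.0 px, where 12 mm should be 3.07 px. That agrees with the force stops, so I'm handing in.

```bash
python3 -c "
from station import arm
print(arm.close_job()); print(arm.get_state()['t'])"
```

```text
the job is handed in; nothing more can be done
None
the job is handed in; nothing more can be done
```

I pushed both work blocks home with the end of the sanding block, right lane first, then laid the sanding block flat on the bench and released it. I handed the job in just after 31.6 s on the robot's clock, and no verdict was reported.

**Work blocks:** In each lane the arm stopped advancing at the end of the push, with a reading of about 6 N. In the last top view both tell-tale tails had come out about 3.0 px. The full 12 mm would be 3.07 px, and one pixel is about 4 mm. The right tail still stood out after I backed off.

**Sanding block:** It lies at about x 0.60, y -0.28 m, roughly 290 mm to the right of the jig's centre line. The gripper is open and about 17 cm above it. The mug, weight, spool and tape roll look unmoved in the last pictures.

**What disagreed:**
- **First grasp:** It failed. The fingertips closed on top of the sanding block and pressed with about 10 N. The pictures put the open fingertips about 14 mm behind the reported TCP, not ahead of it as stated. I opened, went about 3 cm lower and gripped its sides at 64 mm.
- **Block size:** The sanding block's top face measured about 4 % small in the wrist picture, which I put down to its rounded edges.

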